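# Clear the stacked enlarger parts off the easel

### The job

The enlarger's parts were left stacked on the steel easel. Take the stack apart and put each part away, right way up and lying flat: the knob cap in the round dish, the framed filter on the middle of the cork pad, the lens board inside the square tray, and the negative carrier centred on its long rest, lengthwise between the end lips. Do not shift or tip the loupe on the easel or the brown bottle, and never tip the lens board on its side.

Things in the scene. Friction and masses are not known exactly. Their poses are not given: they have to be found in the camera images.
- carrier: negative carrier, bottom of the stack, on the easel (top 12 mm above the counter): flat dark steel plate 62 x 150 x 10 mm (x, y, z), 0.25 kg, grasped across the 62 mm. Origin: centre of the underside; y along its length, z up; either way round is the same. Lens board and filter lie on it, one about 40 mm to each side of its middle (which side varies), a small white window between.
- lens_board: enlarging lens on its board, lying on the carrier: square nickel plate 60 x 60 x 6 mm with a black round lens barrel 42 mm in diameter standing in its middle, from 6 to 36 mm above the underside; about 0.2 kg. Origin: centre of the plate's underside; x and y along the plate's edges, z up, out of the barrel.
- filter: contrast filter, lying on the carrier: clear acrylic pane in a square white plastic frame, 54 x 54 x 8 mm, about 0.05 kg. Origin: centre of the underside; x and y along its edges, z up. The knob cap stands on it at the start.
- knob_cap: focus knob cap, standing on the filter: dark grey bakelite cylinder 36 mm in diameter and 28 mm high with a fluted side, about 0.04 kg. Origin: centre of the underside; z up, along its axis.
- cap_dish: place of the knob cap: fixed round dark steel dish, 80 mm across and 10 mm high, wall 4 mm, inner floor 4 mm above its origin. Origin: centre of the underside, on the counter.
- filter_pad: place of the filter: fixed flat square cork pad 80 x 80 x 6 mm (top 6 mm above its origin). Origin: centre of the underside, on the counter; x and y along its edges.
- lens_tray: place of the lens board: fixed square tray, pale wooden walls and dark floor, 96 x 96 mm outside and 12 mm high, walls 5 mm (86 x 86 mm inside), inner floor 5 mm above its origin. Origin: centre of the underside, on the counter; x and y along its walls.
- carrier_rest: place of the carrier: fixed wooden rest 80 x 192 mm (x, y), its bed 10 mm above its origin, with a brass lip 8 mm thick and 8 mm above the bed across each end (176 mm between the lips along y); the long sides are open. Origin: centre of the underside, on the counter; y along its length.
- loupe: bystander standing on the easel's far right part: small black loupe with a glass top and a steel band, cylinder 36 mm in diameter and 22 mm high. Origin: centre of the underside.
- brown_bottle: bystander standing beyond the easel: brown bottle 60 mm in diameter and 135 mm high. Origin: centre of the underside.
Mind the look-alikes: they are no part of the job. Leave any purple look-alike of the cap_dish alone. What is shaped like the carrier but green is not meant.

How it is judged:
At the end, for the whole second after the job is handed in: All at rest, upright within 0.08 rad, undersides within 3 mm of their place's surface height. From the place's centre: cap within 20 mm, filter 15 mm, lens board 20 mm, carrier 15 mm and within 0.2 rad of the rest's length, either way round (horizontal distance between knob_cap and cap_dish below 0.02 m and z of knob_cap in the frame of cap_dish between 0.001 and 0.007 m and angle between each of knob_cap, filter, lens_board, carrier's own z axis and vertical below 0.08 rad and linear speed of each of knob_cap, filter, lens_board, carrier below 0.02 m/s and angular speed of each of knob_cap, filter, lens_board, carrier below 0.2 rad/s and horizontal distance between filter and filter_pad below 0.015 m and z of filter in the frame of filter_pad between 0.003 and 0.009 m and horizontal distance between lens_board and lens_tray below 0.02 m and z of lens_board in the frame of lens_tray between 0.002 and 0.008 m and horizontal distance between carrier and carrier_rest below 0.015 m and z of carrier in the frame of carrier_rest between 0.007 and 0.013 m and angle between the y axis of carrier and the y axis of carrier_rest, either way round below 0.2 rad); the robot touches nothing.
It fails at once if the loupe or the brown bottle is shifted by more than 20 mm or tipped by more than 0.4 rad (distance of any of loupe, brown_bottle from where it was at the start of the episode above 0.02 m or angle between any of loupe, brown_bottle's own z axis and vertical above 0.4 rad).
It fails at once if the lens board is tipped by more than 0.8 rad (angle between lens_board's own z axis and vertical above 0.8 rad).
It also fails if it takes over 109 s, if anything falls off the work surface, if the arm or the gripper's body presses on something with over 40 N, if the wrist force passes 120 N, or if a joint passes its speed limit or range.

### The arm

A 6-joint arm with a two-finger parallel gripper is mounted at the origin on the work surface. World frame = base frame: x ahead of the robot, y to its left, z up, the work surface at z = 0. Lengths are in m, angles in rad, forces in N, time in s.
With the tool pointing down it reaches from about 0.375 to 0.975 m from the base axis. Payload 3.8 kg.
Tool frame: the origin (TCP) lies midway between the tips of the shut fingers; the grasp point (between the pads) lies 19 mm behind it; z points along the fingers, y is the line along which they close (so a half turn about z gives the same grasp; the last joint's range is limited). The gripper opens to 85 mm and grips with 20 to 120 N. Pads are 22 mm wide; open, the fingers measure 114 mm over their backs; the gripper's body (76 mm by 85 mm) begins 54 mm behind the grasp point. The pads swing forward as they close: fully open they stand 13 mm farther back than shut.
Start: joints at [1.258, 0.264, 1.604, -0, 1.274, -0.037], TCP at [0.184, 0.649, 0.231] pointing down, gripper open.
Joint ranges: [-2.63, 2.63], [-0.94, 2.18], [0.31, 2.57], [-1.31, 4.45], [0, 2.66], [-2.55, 2.55]. Speed limits (rad/s): [2.57, 2.57, 3.14, 3.14, 3.14, 3.14].

### API

Orientations are given as a rotation vector (axis times angle).
In Python, from workcell import bot, cams gives the robot as it stands.
- The arm moves only by the tool play_rows, never from a script. Its argument "rows" is a list of rows, each a list of 2 entries, a list of its own where there are three numbers: the shift along the tool's x, y, z scaled (see below), then the turn, a rotation vector about the tool's x, y, z scaled (see below). A call has 1 to 20 rows; each row is the pose to reach, as a shift and turn from the pose commanded when the call began, along the tool's axes at that moment; what a row does not reach only later rows make up. The controller multiplies each number of a shift by 250 mm and each number of a turn by 45 degrees. A row lasts 1/12 s, in which the tool goes at most 41.7 mm and 7.16 degrees, less where a joint would pass 70% of its speed; a pose out of reach is approached as far as the arm can. A call with a number of a shift or a turn outside -1 to 1 is refused whole. A call with a gripper value outside its range is refused whole. "claw" is the opening, from -1 (shut) to 1 (fully open), set as the call begins (left out, the last holds). The fingers move at their own pace and stop on an object; "newtons" is the grip in N (left out, the last holds). Time passes only in rows, so rows that repeat a pose let the fingers close. It gives the time, the measured TCP pose, the force, the opening and the grip force at its end, in the units of the state.
- bot.read_state(): the state, without advancing time (a new reading comes with each control period).
- cams.read_camera(name): name is "scene" or "top" or "wrist"; returns a dict with "image" (384x512x3 uint8, red, green, blue), "K" (3x3 intrinsics, pixels), "T" (4x4, takes a point from camera to world coordinates); the wrist camera has in their place "mount" (4x4, takes a point from camera to tool coordinates, whose origin is the TCP and whose axes are the flange's). Camera axes: x right, y down, z forward; pixel columns grow to the right and rows downward; lengths in m; the calibration is good to about 2 mm. A picture is of the moment at which its call begins: read the wrist's pose just before it. There is no depth.
- bot.finish_job(): hands the job in; it is judged then, once.
The state is a dict: "time": time; "q": joint angles; "joint_vel": joint speeds; "joint_torque": joint torques, N m; "tool_pos": TCP position; "tcp_rot": TCP orientation; "wrist_force": force on the tool from outside, world axes, zero at the start; "torque": the same for the moment, N m; "width": opening from 0.0 (shut) to 1.0 (fully open); "grip_force": force on a finger pad.
Only numpy, scipy, OpenCV 4.12 (cv2) and the standard library are available. Lean on these libraries where they do the work, as an engineer would, in place of code of your own. Each camera call takes 0.05 s, during which the arm holds its last target. There are 200 camera calls.

## Working session

There is one attempt and no reset: what is moved stays moved. The work goes in short steps, Python scripts to look and compute and a tool call to move; the robot and the scene stay as the last step left them, time stands still between calls to the robot, and variables do not carry over. Pictures are saved under pics/ and viewed, at most 14 in all, crops included, and the job is handed in when it is done.

Besides the shell and the picture viewer there is one more tool, called after "Request:" as name(argument=value, ...) on one line, values as JSON. play_rows: Moves the arm, as the interface text tells. Its arguments: {"type":"object","properties":{"rows":{"type":"array","items":{"type":"array"}},"claw":{"type":"number"},"newtons":{"type":"number"}},"required":["rows"]}

```bash
ls; mkdir -p pics; python3 - <<'E'
from workcell import bot,cams
import cv2,numpy as np
s=bot.read_state();print({k:np.round(v,3) for k,v in s.items()})
for n in["top","scene"]:
    c=cams.read_camera(n);cv2.imwrite(f"pics/{n}0.png",c["image"][:,:,::-1]);print(n,c["K"].round(1).tolist(),c["T"].round(3).tolist())
    np.savez(f"{n}0.npz",**c)
E
```

```text
pics
{'time': np.float64(0.0), 'q': array([ 1.258,  0.265,  1.605, -0.   ,  1.274, -0.037]), 'joint_vel': array([-0.002, -0.001,  0.001,  0.   ,  0.   ,  0.   ]), 'joint_torque': array([-1.0000e-03, -5.1511e+01, -3.6732e+01, -0.0000e+00,  1.3000e-02,
        0.0000e+00]), 'tool_pos': array([0.184, 0.649, 0.23 ]), 'tcp_rot': array([-0.432, -3.111,  0.004]), 'wrist_force': array([-0.123, -0.339,  0.326]), 'torque': array([ 0.017, -0.007, -0.022]), 'grip_force': np.float64(0.0), 'width': np.float64(1.0)}
top [[413.2, 0.0, 254.8], [0.0, 413.2, 186.4], [0.0, 0.0, 1.0]] [[0.015, -0.983, 0.182, 0.385], [-1.0, -0.016, 0.001, -0.078], [0.002, -0.182, -0.983, 1.003], [0.0, 0.0, 0.0, 1.0]]
scene [[358.9, 0.0, 261.8], [0.0, 358.9, 192.4], [0.0, 0.0, 1.0]] [[-0.884, 0.369, -0.287, 0.871], [0.467, 0.7, -0.54, 0.516], [0.002, -0.611, -0.792, 0.901], [0.0, 0.0, 0.0, 1.0]]
```

View pics/top0.png

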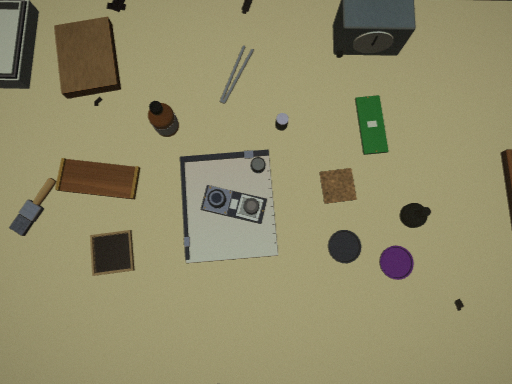

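View pics/scene0.png

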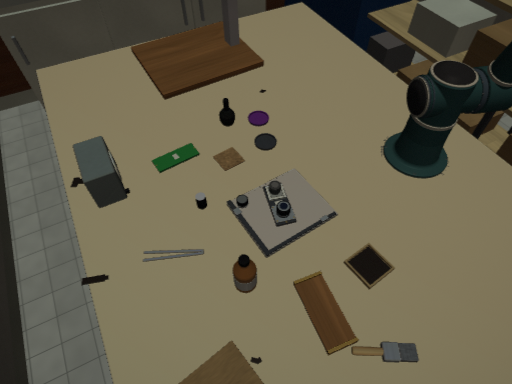

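The top view shows the carrier at about (234,204) with the lens (216,199) and the cap on the filter (251,206). The rest is at (98,179), tray (112,253), pad (338,185), dish (345,246), loupe (258,164) and bottle (163,118). The scene view agrees.

```bash
cat >h.py <<'E'
import numpy as np,cv2
from scipy.spatial.transform import Rotation as R
def cast(c,uv,z,T=None):
    T=c["T"] if T is None else T
    uv=np.atleast_2d(uv).astype(float)
    d=np.c_[uv,np.ones(len(uv))]@np.linalg.inv(c["K"]).T@T[:3,:3].T
    return T[:3,3]+d*((z-T[2,3])/d[:,2])[:,None]
def blobs(im,mask,roi,amin=60):
    x0,y0,x1,y1=roi;m=np.zeros(mask.shape,np.uint8);m[y0:y1,x0:x1]=mask[y0:y1,x0:x1]
    m=cv2.morphologyEx(m,cv2.MORPH_CLOSE,np.ones((3,3)))
    cs,_=cv2.findContours(m,cv2.RETR_EXTERNAL,cv2.CHAIN_APPROX_NONE)
    return sorted([c for c in cs if cv2.contourArea(c)>amin],key=cv2.contourArea)[::-1]
def rect(c,cn,z,T=None):
    "min-area rectangle of a contour cast on plane z: centre, sides mm, angle of the long side deg"
    p=cast(c,cn[:,0,:],z,T)[:,:2].astype(np.float32)*1000
    r=cv2.minAreaRect(p);b=cv2.boxPoints(r);e=[b[1]-b[0],b[2]-b[1]];l=max(e,key=np.linalg.norm)
    return np.round(r[0],1),np.round(sorted(r[1]),1),round(np.degrees(np.arctan2(l[1],l[0]))%180,1)
E
python3 - <<'E'
from h import *
c=dict(np.load("top0.npz"));im=c["image"];g=im.astype(int);v=g.max(2)
bg=np.median(g[280:380,150:450].reshape(-1,3),0);print(bg)
diff=(np.abs(g/ (g.sum(2,keepdims=True)+1)-bg/bg.sum()).sum(2)>0.08)|(np.abs(g-bg).sum(2)>110)
m=diff.astype(np.uint8)*255
for n,roi,z in[("rest",(50,150,145,205),.012),("tray",(85,225,140,280),.012),("pad",(315,160,362,210),.006),("dish",(325,226,364,266),.008)]:
    for b in blobs(im,m,roi)[:1]:print(n,rect(c,b,z))
x=cv2.resize(im[140:270,170:290],None,fx=5,fy=4.6,interpolation=cv2.INTER_CUBIC);cv2.imwrite("pics/crop.png",x[:,:,::-1])
x0=cast(c,[[163,125],[258,164],[251,206],[216,199],[234,204]],.03);print(x0.round(3))
cv2.imwrite("pics/m.png",m)
E
```

```text
[158. 152. 112.]
rest (array([583.2, 315.5]), array([ 85.1, 215.2]), np.float32(85.4))
tray (array([404.3, 258.4]), array([95.1, 98.6]), np.float32(98.4))
pad (array([ 575.3, -279.9]), array([81.1, 81.4]), np.float32(98.1))
dish (array([ 427. , -293.4]), array([78.1, 78.7]), np.float32(89.0))
[[ 0.715  0.151  0.03 ]
 [ 0.62  -0.084  0.03 ]
 [ 0.517 -0.069  0.03 ]
 [ 0.533  0.015  0.03 ]
 [ 0.522 -0.029  0.03 ]]
```

View pics/crop.png

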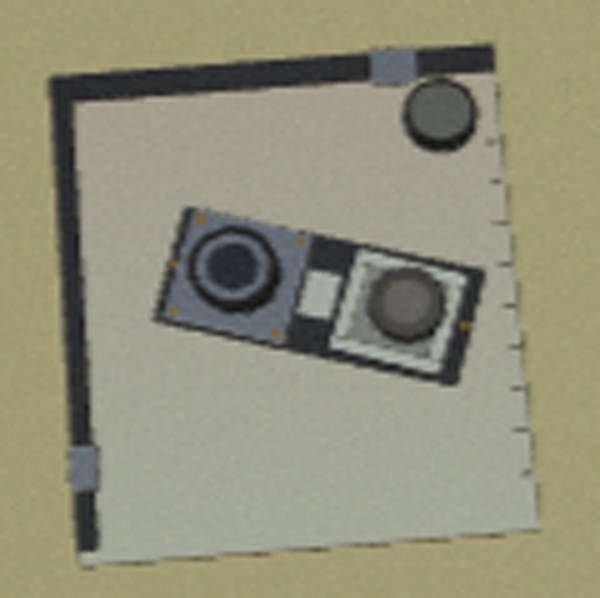

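```bash
cat >>h.py <<'E'
def go(p,ang=None,full=False):
    """print shift/turn (interface units) to TCP p, tool pointing down, closing line at ang deg in world (mod 180)"""
    from workcell import bot
    s=bot.read_state();M=R.from_rotvec(s["tcp_rot"]);M0=M.as_matrix()
    y=M0[:2,1];a0=np.degrees(np.arctan2(y[1],y[0]))
    if ang is None: ang=a0
    d=(ang-a0+90)%180-90; a=np.radians(a0+d)
    Y=np.array([np.cos(a),np.sin(a),0]);Z=np.array([0,0,-1.]);G=np.c_[np.cross(Y,Z),Y,Z]
    sh=M0.T@(np.array(p)-s["tool_pos"])/.25
    tu=np.degrees(R.from_matrix(M0.T@G).as_rotvec())/45
    print("t",round(float(s["time"]),2),"pos",s["tool_pos"].round(4),"ang",a0.round(1),"d",round(d,1),"q6",s["q"][5].round(2),"F",s["wrist_force"].round(1),"w",s["width"].round(3))
    print("shift",sh.round(3).tolist(),"turn",tu.round(3).tolist(),"axes x->",M0[:,0].round(2),"y->",M0[:,1].round(2))
E
python3 - <<'E'
from h import *
c=dict(np.load("top0.npz"));im=c["image"];g=im.astype(int)
bg=np.median(g[280:380,150:450].reshape(-1,3),0)
m=((np.abs(g/ (g.sum(2,keepdims=True)+1)-bg/bg.sum()).sum(2)>0.08)|(np.abs(g-bg).sum(2)>110)).astype(np.uint8)*255
for b in blobs(im,m,(57,150,145,205))[:2]:print("rest",rect(c,b,.012))
s=np.array([5,4.6]);o=np.array([170,140])
k=np.array([[187,207],[484,270],[457,384],[155,320]])/s+o
P=cast(c,k,.022);print("carrier",P.mean(0).round(4),np.linalg.norm(np.diff(P,axis=0),axis=1).round(3),P[:,:2].round(3).tolist())
print("lens top",cast(c,np.array([[233,268]])/s+o,.058).round(4),"cap top",cast(c,np.array([[406,302]])/s+o,.058).round(4))
f=np.array([[355,252],[465,278],[437,372],[330,352]])/s+o
print("filter",cast(c,f,.03).mean(0).round(4))
print("loupe",cast(c,np.array([[440,110]])/s+o,.034).round(3))
d=P[0]-P[1];print(np.degrees(np.arctan2(d[1],d[0])))
go((.525,-.03,.30))
E
```

```text
rest (array([582.6, 307.5]), array([ 82. , 198.1]), np.float32(84.4))
carrier [ 0.5225 -0.0283  0.022 ] [0.147 0.061 0.148] [[0.568, 0.037], [0.537, -0.107], [0.477, -0.094], [0.508, 0.05]]
lens top [[0.5304 0.0106 0.058 ]] cap top [[ 0.5144 -0.0697  0.058 ]]
filter [ 0.5123 -0.0651  0.03  ]
loupe [[ 0.619 -0.084  0.034]]
77.75711200289959Traceback (most recent call last):
  File "<stdin>", line 14, in <module>
  File "h.py", line 28, in go
    print("t",round(float(s["time"]),2),"pos",s["tool_pos"].round(4),"ang",a0.round(1),"d",round(d,1),"q6",s["q"][5].round(2),"F",s["wrist_force"].round(1),"w",s["width"].round(3))
                                                                                                                                                                ^^^^^^^^^^^^^^^^
AttributeError: 'float' object has no attribute 'round'
```

```bash
sed -i 's/s\["width"\].round(3)/round(float(s["width"]),3)/' h.py; python3 -c "
from h import *
go((.525,-.03,.30),-12)"
```

```text
t 0.1 pos [0.1836 0.6489 0.2301] ang 74.2 d -86.2 q6 -0.04 F [-0.2 -0.  -1.2] w 0.999
shift [-2.053, -2.241, -0.275] turn [-0.002, 0.002, 1.915] axes x-> [-0.96  0.27  0.  ] y-> [ 0.27  0.96 -0.  ]
```

Request:
play_rows(rows=[[[-0.68,-0.75,-0.09],[0,0,0]],[[-0.68,-0.75,-0.09],[0,0,0]],[[-0.68,-0.75,-0.09],[0,0,0]],[[-0.68,-0.75,-0.09],[0,0,0]],[[-0.68,-0.75,-0.09],[0,0,0]],[[-0.68,-0.75,-0.09],[0,0,0]],[[-0.68,-0.75,-0.09],[0,0,0]]])

```text
time: 0.68
tool_pos: [0.2984, 0.4176, 0.254]
tcp_rot: [0.437, 3.109, -0.004]
wrist_force: [-0.2, 0.9, 0.6]
width: 0.999
grip_force: 0.0
```

Request:
play_rows(rows=[[[-0.68,-0.75,-0.09],[0,0,0.6]],[[-0.68,-0.75,-0.09],[0,0,0.6]],[[-0.68,-0.75,-0.09],[0,0,0.6]],[[-0.68,-0.75,-0.09],[0,0,0.6]],[[-0.68,-0.75,-0.09],[0,0,0.6]],[[-0.68,-0.75,-0.09],[0,0,0.6]],[[-0.68,-0.75,-0.09],[0,0,0.6]]])

```text
time: 1.27
tool_pos: [0.4113, 0.191, 0.2769]
tcp_rot: [1.154, 2.919, -0.003]
wrist_force: [0.2, 0.3, -0.2]
width: 0.996
grip_force: 0.0
```

```bash
python3 -c "
from h import *
go((.525,-.03,.30),-12)"
```

```text
t 1.27 pos [0.4113 0.191  0.2769] ang 46.9 d -58.9 q6 -0.43 F [ 0.2  0.3 -0.2] w 0.996
shift [-0.937, -0.334, -0.089] turn [0.002, 0.004, 1.308] axes x-> [-0.73  0.68 -0.  ] y-> [ 0.68  0.73 -0.  ]
```

Request:
play_rows(rows=[[[-0.94,-0.33,-0.09],[0,0,0.9]],[[-0.94,-0.33,-0.09],[0,0,0.9]],[[-0.94,-0.33,-0.09],[0,0,0.9]],[[-0.94,-0.33,-0.09],[0,0,0.9]],[[-0.94,-0.33,-0.09],[0,0,0.9]],[[-0.94,-0.33,-0.09],[0,0,0.9]],[[-0.94,-0.33,-0.09],[0,0,0.9]],[[-0.94,-0.33,-0.09],[0,0,0.9]],[[-0.94,-0.33,-0.09],[0,0,0.9]]])

```text
time: 2.02
tool_pos: [0.5248, -0.0235, 0.298]
tcp_rot: [-2.086, -2.346, 0.001]
wrist_force: [0.2, -0.8, -0.8]
width: 0.997
grip_force: 0.0
```

Request:
play_rows(rows=[[[0,0,0],[0,0,0.41]],[[0,0,0],[0,0,0.41]],[[0,0,0],[0,0,0.41]],[[0,0,0],[0,0,0.41]]])

```text
time: 2.35
tool_pos: [0.5244, -0.022, 0.2984]
tcp_rot: [-2.435, -1.984, 0.0]
wrist_force: [0.3, 0.2, 0.5]
width: 1.002
grip_force: 0.0
```

```bash
cat >>h.py <<'E'
def wrist(name):
    from workcell import bot,cams
    s=bot.read_state();c=cams.read_camera("wrist")
    B=np.eye(4);B[:3,:3]=R.from_rotvec(s["tcp_rot"]).as_matrix();B[:3,3]=s["tool_pos"]
    c["T"]=B@c["mount"];cv2.imwrite(f"pics/{name}.png",c["image"][:,:,::-1]);np.savez(name+".npz",**c);return c
E
python3 -c "
from h import *
go((.525,-.03,.30),-12)
c=wrist('w1');print(c['T'].round(3),c['K'])"
```

```text
t 2.35 pos [ 0.5244 -0.022   0.2984] ang -11.7 d -0.3 q6 0.11 F [0.3 0.2 0.5] w 1.002
shift [-0.031, 0.009, -0.006] turn [-0.001, -0.001, 0.008] axes x-> [0.2  0.98 0.  ] y-> [ 0.98 -0.2  -0.  ]
[[ 0.979 -0.192 -0.064  0.541]
 [-0.202 -0.931 -0.305  0.057]
 [-0.001  0.312 -0.95   0.441]
 [ 0.     0.     0.     1.   ]] [[297.91195936   0.         257.40414469]
 [  0.         297.91195936 187.49707562]
 [  0.           0.           1.        ]]
```

View pics/w1.png

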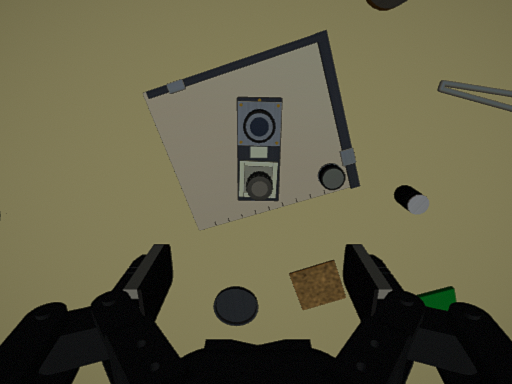

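The wrist view shows the carrier squared up, with corners at about (237,97) to (280,200). The lens is at (260,126), the cap top at (260,184), the dish at (236,306) and the pad at (318,285).

```bash
python3 - <<'E'
from h import *
c=dict(np.load("w1.npz"));im=c["image"]
P=cast(c,[[237,97],[283,97],[279,200],[237,200]],.022);print("carrier",P[:,:2].round(4).tolist(),P.mean(0).round(4))
g=cv2.cvtColor(im,cv2.COLOR_RGB2GRAY)
for n,(u,v),r,z in[("lens",(260,126),(13,20),.058),("cap",(260,184),(11,17),.058)]:
    print(n,cast(c,[[u,v]],z).round(4))
b=(im.astype(int).max(2)<80).astype(np.uint8)*255
for q in blobs(im,b,(205,275,265,335))[:1]:print("dish",rect(c,q,.008))
hs=im.astype(int);b=((hs[:,:,0]-hs[:,:,1])>14).astype(np.uint8)*255
for q in blobs(im,b,(280,250,350,318))[:1]:print("pad",rect(c,q,.006))
x=cv2.resize(im[90:210,200:320],None,fx=5,fy=5,interpolation=cv2.INTER_CUBIC);cv2.imwrite("pics/w1c.png",x[:,:,::-1])
E
```

```text
carrier [[0.5116, 0.0532], [0.5723, 0.0407], [0.5403, -0.1037], [0.4786, -0.091]] [ 0.5257 -0.0252  0.022 ]
lens [[0.5348 0.0133 0.058 ]]
cap [[ 0.5194 -0.0622  0.058 ]]
dish (array([ 428.6, -289.2]), array([77.4, 83. ]), np.float32(78.3))
pad (array([ 577., -278.]), array([79.2, 80.3]), np.float32(98.2))
```

View pics/w1c.png

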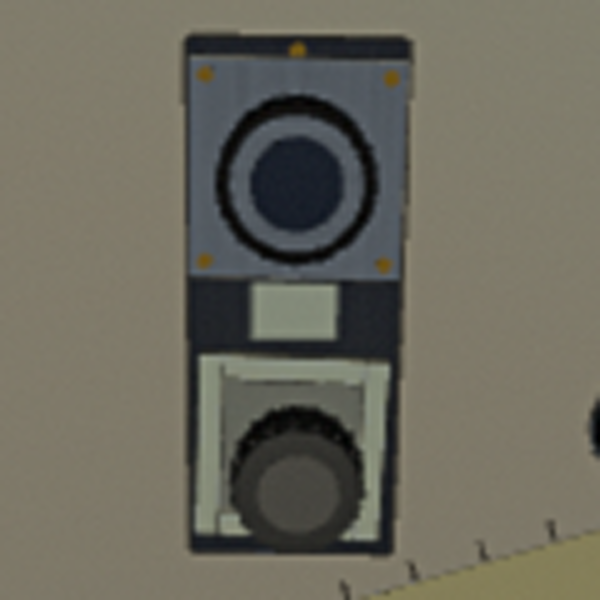

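```bash
python3 - <<'E'
from h import *
c=dict(np.load("w1.npz"))
print(cast(c,[[259.4,188.2]],.058).round(4), cast(c,[[259.4,127]],.058).round(4))
go((.517,-.068,.10),-12.2)
E
```

```text
[[ 0.5174 -0.0678  0.058 ]] [[0.5338 0.0123 0.058 ]]
t 2.4 pos [ 0.5245 -0.0222  0.2985] ang -11.5 d -0.7 q6 0.11 F [-0.9  1.2  0.5] w 1.001
shift [-0.186, 0.008, 0.794] turn [-0.001, -0.0, 0.016] axes x-> [0.2  0.98 0.  ] y-> [ 0.98 -0.2  -0.  ]
```

Request:
play_rows(rows=[[[-0.186,0.008,0.3],[0,0,0.016]],[[-0.186,0.008,0.5],[0,0,0.016]],[[-0.186,0.008,0.65],[0,0,0.016]],[[-0.186,0.008,0.794],[0,0,0.016]],[[-0.186,0.008,0.794],[0,0,0.016]],[[-0.186,0.008,0.794],[0,0,0.016]],[[-0.186,0.008,0.9],[0,0,0.016]],[[-0.186,0.008,0.97],[0,0,0.016]],[[-0.186,0.008,1.0],[0,0,0.016]]])

```text
time: 3.15
tool_pos: [0.517, -0.069, 0.0483]
tcp_rot: [-2.446, -1.969, 0.002]
wrist_force: [-0.8, -0.5, -0.6]
width: 0.998
grip_force: 0.0
```

```bash
python3 - <<'E'
from h import *
go((.517,-.068,.038),-12.2)
wrist('w2')
E
```

```text
t 3.15 pos [ 0.517  -0.069   0.0483] ang -12.3 d 0.1 q6 0.03 F [-0.8 -0.5 -0.6] w 0.998
shift [0.004, -0.001, 0.041] turn [-0.003, -0.0, -0.003] axes x-> [0.21 0.98 0.  ] y-> [ 0.98 -0.21 -0.  ]
```

View pics/w2.png

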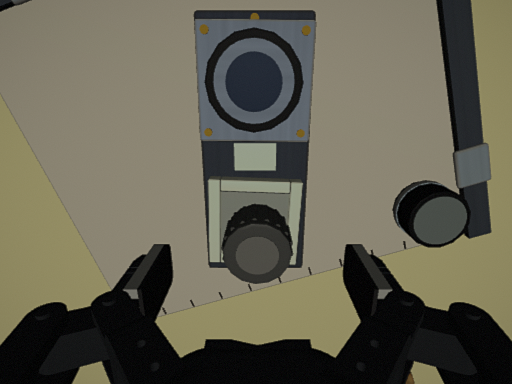

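The cap sits centred between the fingers at (257,252), and the lens is at (254,82).

```bash
python3 - <<'E'
from h import *
c=dict(np.load("w2.npz"))
print("cap",cast(c,[[257,252]],.058).round(4),"lens",cast(c,[[254,81]],.058).round(4))
P=cast(c,[[195,11],[316,11]],.022);print(P.round(4)); print(cast(c,[[437,217]],.034).round(3))
go((.517,-.068,.038),-12.2)
E
```

```text
cap [[ 0.5173 -0.0666  0.058 ]] lens [[0.5335 0.0132 0.058 ]]
[[0.5116 0.0527 0.022 ]
 [0.5706 0.0397 0.022 ]]
[[ 0.62  -0.08   0.034]]
t 3.2 pos [ 0.5167 -0.069   0.0478] ang -12.3 d 0.1 q6 0.03 F [-0.4 -0.4 -1.5] w 0.999
shift [0.004, 0.001, 0.039] turn [-0.004, -0.0, -0.003] axes x-> [0.21 0.98 0.  ] y-> [ 0.98 -0.21 -0.  ]
```

Request:
play_rows(rows=[[[0,0,0.03],[0,0,0]],[[0,0,0.04],[0,0,0]],[[0,0,0.04],[0,0,0]]])

```text
time: 3.45
tool_pos: [0.5185, -0.0699, 0.0397]
tcp_rot: [2.448, 1.967, 0.001]
wrist_force: [0.7, 0.3, 0.7]
width: 0.996
grip_force: 0.0
```

Request:
play_rows(rows=[[[0,0,0],[0,0,0]],[[0,0,0],[0,0,0]],[[0,0,0],[0,0,0]],[[0,0,0],[0,0,0]],[[0,0,0],[0,0,0]],[[0,0,0],[0,0,0]],[[0,0,0],[0,0,0]],[[0,0,0],[0,0,0]]], claw=-1, newtons=25)

```text
time: 4.12
tool_pos: [0.5181, -0.0702, 0.0394]
tcp_rot: [2.449, 1.967, 0.001]
wrist_force: [-0.6, 0.6, 4.9]
width: 0.407
grip_force: 25.1
```

Request:
play_rows(rows=[[[0,0,-0.1],[0,0,0]],[[0,0,-0.25],[0,0,0]],[[0,0,-0.4],[0,0,0]],[[0,0,-0.4],[0,0,0]],[[0,0,-0.4],[0,0,0]]])

```text
time: 4.53
tool_pos: [0.5201, -0.0705, 0.1417]
tcp_rot: [2.446, 1.964, 0.006]
wrist_force: [0.1, 0.4, -0.5]
width: 0.41
grip_force: 25.2
```

```bash
python3 - <<'E'
from h import *
go((.428,-.291,.08))
from workcell import bot
print(bot.read_state()["grip_force"])
E
```

```text
t 4.53 pos [ 0.5201 -0.0705  0.1417] ang -12.5 d 0.0 q6 0.04 F [ 0.1  0.4 -0.5] w 0.41
shift [-0.941, -0.171, 0.245] turn [0.008, -0.0, 0.0] axes x-> [0.22 0.98 0.  ] y-> [ 0.98 -0.22  0.01]
25.198818147182465
```

Request:
play_rows(rows=[[[-0.15,-0.03,0],[0,0,0]],[[-0.3,-0.06,0],[0,0,0]],[[-0.45,-0.08,0],[0,0,0]],[[-0.6,-0.11,0],[0,0,0]],[[-0.75,-0.14,0],[0,0,0]],[[-0.88,-0.16,0.05],[0,0,0]],[[-0.94,-0.171,0.15],[0,0,0]],[[-0.94,-0.171,0.25],[0,0,0]],[[-0.94,-0.171,0.25],[0,0,0]],[[-0.94,-0.171,0.25],[0,0,0]]])

```text
time: 5.37
tool_pos: [0.4224, -0.2884, 0.0731]
tcp_rot: [-2.445, -1.961, 0.003]
wrist_force: [1.2, -0.2, -0.9]
width: 0.408
grip_force: 25.2
```

```bash
python3 - <<'E'
from h import *
go((.428,-.291,.015))
wrist('w3')
E
```

```text
t 5.37 pos [ 0.4224 -0.2884  0.0731] ang -12.5 d 0.0 q6 -0.43 F [ 1.2 -0.2 -0.9] w 0.408
shift [-0.006, 0.026, 0.232] turn [-0.009, -0.004, -0.0] axes x-> [0.22 0.98 0.  ] y-> [ 0.98 -0.22 -0.01]
```

View pics/w3.png

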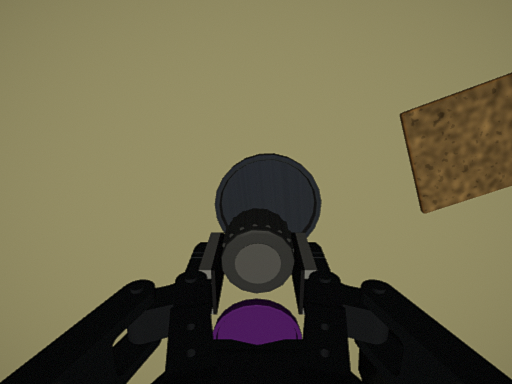

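The cap is held upright. The dish rim centre is near (268,203), and the purple look-alike is behind the gripper.

```bash
python3 - <<'E'
from h import *
c=dict(np.load("w3.npz"));im=c["image"].astype(int)
print("dish",cast(c,[[268,203],[215,203],[321,203],[268,153]],.010).round(4)[:,:2].tolist())
go((.428,-.291,.014))
E
```

```text
dish [[0.4298, -0.289], [0.3915, -0.2806], [0.468, -0.2974], [0.4375, -0.2524]]
t 5.42 pos [ 0.4241 -0.2892  0.075 ] ang -12.5 d 0.0 q6 -0.43 F [-0.1  0.6  0.4] w 0.408
shift [-0.004, 0.018, 0.244] turn [-0.004, -0.002, -0.0] axes x-> [0.22 0.98 0.  ] y-> [ 0.98 -0.22 -0.  ]
```

Request:
play_rows(rows=[[[-0.005,0.02,0.1],[0,0,0]],[[-0.005,0.02,0.17],[0,0,0]],[[-0.005,0.02,0.21],[0,0,0]],[[-0.005,0.02,0.23],[0,0,0]],[[-0.005,0.02,0.24],[0,0,0]],[[-0.005,0.02,0.24],[0,0,0]],[[-0.005,0.02,0.24],[0,0,0]]])

```text
time: 6.0
tool_pos: [0.4306, -0.2929, 0.0173]
tcp_rot: [2.448, 1.966, 0.001]
wrist_force: [0.7, -0.5, -0.9]
width: 0.405
grip_force: 25.2
```

Request:
play_rows(rows=[[[0,0.0,0.008],[0,0,0]],[[0,0,0.014],[0,0,0]],[[0,0,0.014],[0,0,0]],[[0,0,0.014],[0,0,0]]])

```text
time: 6.33
tool_pos: [0.4305, -0.2931, 0.0135]
tcp_rot: [2.448, 1.966, 0.001]
wrist_force: [0.6, -0.5, 1.4]
width: 0.408
grip_force: 25.3
```

Request:
play_rows(rows=[[[0,0,0],[0,0,0]],[[0,0,0],[0,0,0]],[[0,0,0],[0,0,0]],[[0,0,-0.02],[0,0,0]],[[0,0,-0.1],[0,0,0]],[[0,0,-0.25],[0,0,0]],[[0,0,-0.4],[0,0,0]],[[0,0,-0.4],[0,0,0]],[[0,0,-0.4],[0,0,0]]], claw=0.3)

```text
time: 7.08
tool_pos: [0.432, -0.2942, 0.1163]
tcp_rot: [2.444, 1.963, 0.003]
wrist_force: [0.3, -0.8, -0.8]
width: 0.65
grip_force: 0.0
```

```bash
python3 - <<'E'
from h import *
c=wrist('w4');im=c["image"]
go((.517,-.066,.12),-12.2)
cv2.imwrite("pics/w4c.png",cv2.resize(im[120:384,130:390],None,fx=2,fy=2)[:,:,::-1])
E
```

```text
t 7.13 pos [ 0.4305 -0.2931  0.1141] ang -12.5 d 0.3 q6 -0.43 F [-0.4  0.6 -0.1] w 0.647
shift [0.962, 0.142, -0.024] turn [0.003, 0.001, -0.006] axes x-> [ 0.22  0.98 -0.  ] y-> [ 0.98 -0.22  0.  ]
```

View pics/w4c.png

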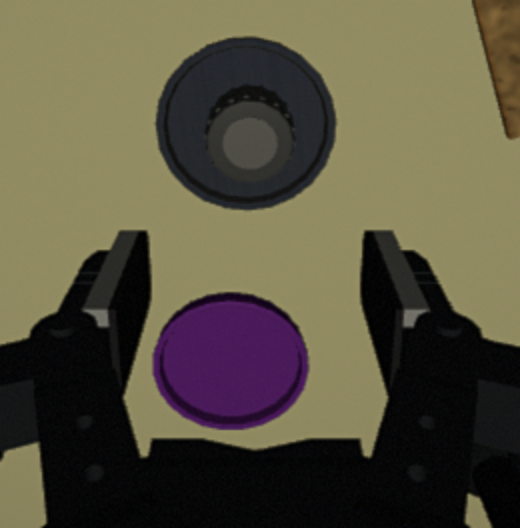

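The cap stands upright in the middle of the dish. I'll do the filter next.

Request:
play_rows(rows=[[[0.3,0.04,-0.02],[0,0,0]],[[0.6,0.08,-0.02],[0,0,0]],[[0.96,0.14,-0.02],[0,0,0]],[[0.96,0.14,-0.02],[0,0,0]],[[0.96,0.14,-0.02],[0,0,0]],[[0.96,0.14,-0.02],[0,0,0]],[[0.96,0.14,0.1],[0,0,0]],[[0.96,0.14,0.2],[0,0,0]],[[0.96,0.14,0.2],[0,0,0]],[[0.96,0.14,0.2],[0,0,0]]], claw=1)

```text
time: 7.97
tool_pos: [0.5124, -0.065, 0.0597]
tcp_rot: [-2.445, -1.964, 0.008]
wrist_force: [0.1, 1.7, 0.6]
width: 0.997
grip_force: 0.0
```

```bash
python3 - <<'E'
from h import *
c=wrist('w5');im=c["image"]
go((.517,-.066,.04),-12.2)
g=im.astype(int)
cv2.imwrite("pics/w5c.png",cv2.resize(im[0:300,110:410],None,fx=2,fy=2)[:,:,::-1])
E
```

```text
t 8.02 pos [ 0.5143 -0.0657  0.0615] ang -12.5 d 0.3 q6 0.04 F [0.2 0.5 0.1] w 1.002
shift [0.001, 0.011, 0.086] turn [-0.005, 0.0, -0.006] axes x-> [ 0.22  0.98 -0.  ] y-> [ 0.98 -0.22 -0.  ]
```

View pics/w5c.png

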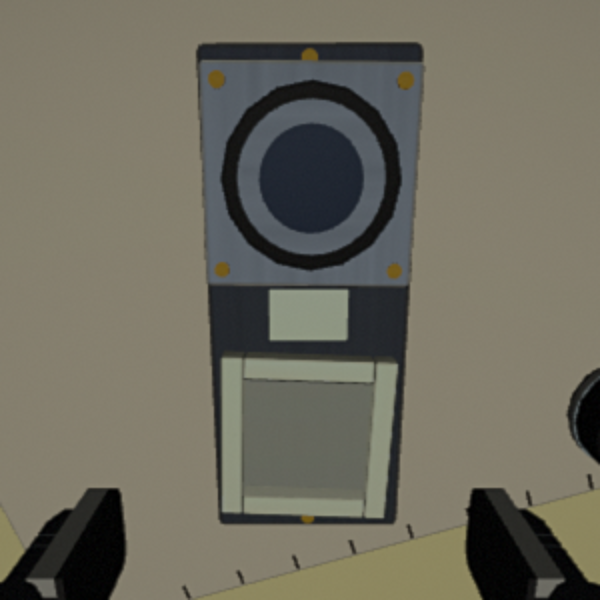

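```bash
python3 - <<'E'
from h import *
c=dict(np.load("w5.npz"))
f=lambda a:np.array(a)/2+[110,0]
def q(n,a,z):
    P=cast(c,f(a),z)[:,:2];v=P[1]-P[0]+P[2]-P[3];print(n,P.mean(0).round(4),"xang",np.degrees(np.arctan2(v[1],v[0])).round(1),np.linalg.norm(P-np.roll(P,1,0),axis=1).round(3))
q("filter",[[222,357],[398,362],[383,518],[221,514]],.030)
q("plate",[[199,60],[421,60],[408,285],[208,285]],.028)
q("carrier",[[197,44],[423,42],[397,523],[220,523]],.022)
print("barrel",cast(c,f([[311,175]]),.058).round(4))
go((.517,-.066,.026),-12.2)
E
```

```text
filter [ 0.5159 -0.0639] xang -13.9 [0.054 0.053 0.054 0.053]
plate [0.5333 0.0128] xang -12.5 [0.059 0.058 0.059 0.059]
carrier [ 0.5252 -0.0257] xang -12.1 [0.148 0.061 0.148 0.061]
barrel [[0.5335 0.0136 0.058 ]]
t 8.02 pos [ 0.5143 -0.0657  0.0615] ang -12.5 d 0.3 q6 0.04 F [0.2 0.5 0.1] w 1.002
shift [0.001, 0.011, 0.142] turn [-0.005, 0.0, -0.006] axes x-> [ 0.22  0.98 -0.  ] y-> [ 0.98 -0.22 -0.  ]
```

Request:
play_rows(rows=[[[0.006,0.006,0.05],[-0.005,0,0.031]],[[0.006,0.006,0.1],[-0.005,0,0.031]],[[0.006,0.006,0.13],[-0.005,0,0.031]],[[0.006,0.006,0.145],[-0.005,0,0.031]],[[0.006,0.006,0.15],[-0.005,0,0.031]],[[0.006,0.006,0.15],[-0.005,0,0.031]],[[0.006,0.006,0.15],[-0.005,0,0.031]]], claw=0.46)

```text
time: 8.6
tool_pos: [0.5182, -0.065, 0.0261]
tcp_rot: [2.471, 1.934, 0.005]
wrist_force: [0.4, 0.6, 0.5]
width: 0.727
grip_force: 0.0
```

```bash
python3 - <<'E'
from h import *
go((.516,-.0645,.020),-13.9)
c=wrist('w6');im=c["image"]
cv2.imwrite("pics/w6c.png",cv2.resize(im[100:350,110:410],None,fx=2,fy=2)[:,:,::-1])
E
```

```text
t 8.6 pos [ 0.5182 -0.065   0.0261] ang -13.9 d -0.0 q6 0.07 F [0.4 0.6 0.5] w 0.727
shift [-0.0, -0.009, 0.024] turn [0.007, -0.0, 0.0] axes x-> [0.24 0.97 0.  ] y-> [ 0.97 -0.24  0.01]
```

View pics/w6c.png

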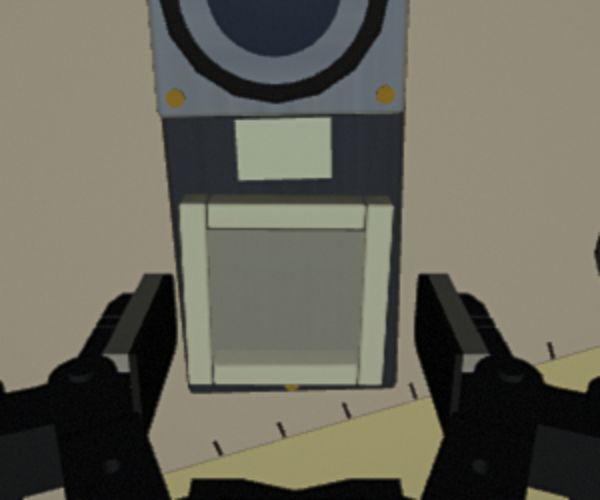

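```bash
python3 - <<'E'
from h import *
c=dict(np.load("w6.npz"))
f=lambda a:np.array(a)/2+[110,100]
P=cast(c,f([[181,196],[393,196],[384,384],[190,388]]),.030)[:,:2];v=P[1]-P[0]+P[2]-P[3];print(P.mean(0).round(4),np.degrees(np.arctan2(v[1],v[0])))
T=np.linalg.inv(c["mount"])
# project tool points of open tips
for y in(-.031,.031):
  for z in(0,-.007):
    p=T@[0,y,z,1];uv=c["K"]@p[:3]/p[2];print(y,z,((uv[:2]-[110,100])*2).round(0))
go((P[:,0].mean(),P[:,1].mean(),.020),-13.9)
E
```

```text
[ 0.5165 -0.0631] -13.368910136999713
-0.031 0 [180. 293.]
-0.031 -0.007 [175. 307.]
0.031 0 [410. 293.]
0.031 -0.007 [415. 307.]
t 8.65 pos [ 0.5183 -0.0649  0.0261] ang -13.9 d -0.0 q6 0.07 F [ 0.3 -0.1 -0.1] w 0.733
shift [0.005, -0.009, 0.024] turn [0.007, -0.0, 0.0] axes x-> [0.24 0.97 0.  ] y-> [ 0.97 -0.24  0.01]
```

Request:
play_rows(rows=[[[0.005,-0.009,0.0],[0,0,0]],[[0.005,-0.009,0.008],[0,0,0]],[[0.005,-0.009,0.016],[0,0,0]],[[0.005,-0.009,0.016],[0,0,0]],[[0.005,-0.009,0.016],[0,0,0]]])

```text
time: 9.07
tool_pos: [0.5155, -0.0628, 0.0211]
tcp_rot: [2.471, 1.936, 0.003]
wrist_force: [0.2, 0.7, 0.1]
width: 0.732
grip_force: 0.0
```

Request:
play_rows(rows=[[[0,0,0.004],[0,0,0]],[[0,0,0.008],[0,0,0]],[[0,0,0.008],[0,0,0]],[[0,0,0.008],[0,0,0]]])

```text
time: 9.4
tool_pos: [0.5157, -0.0629, 0.0192]
tcp_rot: [2.471, 1.935, 0.004]
wrist_force: [-0.2, -0.6, -0.4]
width: 0.726
grip_force: 0.0
```

Request:
play_rows(rows=[[[0,0,0.004],[0,0,0]],[[0,0,0.008],[0,0,0]],[[0,0,0.008],[0,0,0]],[[0,0,0.008],[0,0,0]]])

```text
time: 9.73
tool_pos: [0.5157, -0.0629, 0.0172]
tcp_rot: [2.471, 1.935, 0.004]
wrist_force: [-0.3, 0.1, 1.1]
width: 0.728
grip_force: 0.0
```

Request:
play_rows(rows=[[[0,0,0],[0,0,0]],[[0,0,0],[0,0,0]],[[0,0,0],[0,0,0]],[[0,0,0],[0,0,0]],[[0,0,0],[0,0,0]]], claw=-1, newtons=25)

```text
time: 10.15
tool_pos: [0.5173, -0.0632, 0.0186]
tcp_rot: [2.469, 1.934, 0.007]
wrist_force: [0.1, 0.4, 5.2]
width: 0.622
grip_force: 30.2
```

Request:
play_rows(rows=[[[0,0,-0.02],[0,0,0]],[[0,0,-0.06],[0,0,0]],[[0,0,-0.12],[0,0,0]],[[0,0,-0.24],[0,0,0]],[[0,0,-0.36],[0,0,0]],[[0,0,-0.36],[0,0,0]],[[0,0,-0.36],[0,0,0]]])

```text
time: 10.73
tool_pos: [0.5174, -0.0632, 0.1103]
tcp_rot: [2.468, 1.933, 0.01]
wrist_force: [0.0, 0.6, -0.6]
width: 0.622
grip_force: 26.6
```

```bash
python3 - <<'E'
from h import *
go((.576,-.279,.07),8)
c=wrist('w7');im=c["image"]
cv2.imwrite("pics/w7c.png",cv2.resize(im[0:384,60:460],None,fx=1.25,fy=1.25)[:,:,::-1])
E
```

```text
t 10.73 pos [ 0.5174 -0.0632  0.1103] ang -13.9 d 21.9 q6 0.07 F [ 0.   0.6 -0.6] w 0.622
shift [-0.782, 0.433, 0.165] turn [0.012, 0.002, -0.486] axes x-> [0.24 0.97 0.  ] y-> [ 0.97 -0.24  0.01]
```

View pics/w7c.png

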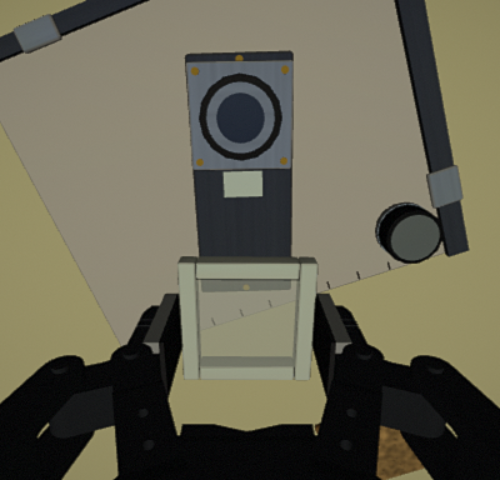

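The filter is held level and centred at about (248,318) in the crop.

Request:
play_rows(rows=[[[-0.15,0.08,0],[0,0,-0.12]],[[-0.3,0.16,0],[0,0,-0.24]],[[-0.45,0.25,0],[0,0,-0.36]],[[-0.6,0.33,0],[0,0,-0.48]],[[-0.78,0.433,0.05],[0.01,0,-0.486]],[[-0.78,0.433,0.1],[0.01,0,-0.486]],[[-0.78,0.433,0.16],[0.01,0,-0.486]],[[-0.78,0.433,0.165],[0.01,0,-0.486]],[[-0.78,0.433,0.165],[0.01,0,-0.486]]])

```text
time: 11.53
tool_pos: [0.5712, -0.2769, 0.0631]
tcp_rot: [-2.055, -2.363, 0.007]
wrist_force: [-0.3, 1.2, -1.4]
width: 0.624
grip_force: 26.6
```

```bash
python3 - <<'E'
from h import *
go((.576,-.279,.0035),8)
E
```

```text
t 11.53 pos [ 0.5712 -0.2769  0.0631] ang 8.0 d 0.0 q6 -0.63 F [-0.3  1.2 -1.4] w 0.624
shift [-0.012, 0.02, 0.238] turn [-0.012, -0.006, -0.001] axes x-> [-0.14  0.99  0.  ] y-> [ 0.99  0.14 -0.01]
```

Request:
play_rows(rows=[[[0,0,0],[0,0,0]],[[0,0,0.1],[0,0,0]],[[0,0,0.18],[0,0,0]],[[0,0,0.22],[0,0,0]],[[0,0,0.235],[0,0,0]],[[0,0,0.24],[0,0,0]],[[0,0,0.24],[0,0,0]],[[0,0,0.24],[0,0,0]]])

```text
time: 12.2
tool_pos: [0.5748, -0.2785, 0.0079]
tcp_rot: [-2.06, -2.371, 0.004]
wrist_force: [-0.0, -0.3, -0.1]
width: 0.624
grip_force: 26.6
```

Request:
play_rows(rows=[[[0,0,0.006],[0,0,0]],[[0,0,0.012],[0,0,0]],[[0,0,0.018],[0,0,0]],[[0,0,0.018],[0,0,0]],[[0,0,0.018],[0,0,0]]])

```text
time: 12.62
tool_pos: [0.5742, -0.2785, 0.0026]
tcp_rot: [-2.06, -2.37, 0.004]
wrist_force: [-0.8, 0.1, 2.8]
width: 0.621
grip_force: 28.5
```

Request:
play_rows(rows=[[[0,0,0],[0,0,0]],[[0,0,0],[0,0,0]],[[0,0,0],[0,0,0]],[[0,0,-0.02],[0,0,0]],[[0,0,-0.1],[0,0,0]],[[0,0,-0.25],[0,0,0]],[[0,0,-0.42],[0,0,0]],[[0,0,-0.42],[0,0,0]],[[0,0,-0.42],[0,0,0]]], claw=0.6)

```text
time: 13.37
tool_pos: [0.5771, -0.2797, 0.1118]
tcp_rot: [2.057, 2.367, -0.002]
wrist_force: [-1.0, -0.5, -0.8]
width: 0.802
grip_force: 0.0
```

```bash
python3 - <<'E'
from h import *
c=wrist('w8');im=c["image"];g=im.astype(int)
m=((g.min(2)>115)&(g.max(2)-g.min(2)<30)).astype(np.uint8)*255
for b in blobs(im,m,(180,150,340,330))[:2]:print("filter?",rect(c,b,.014))
m=((g[:,:,0]-g[:,:,2])>30).astype(np.uint8)*255
print(g[300:303,250],g[230,240:260:5])
go((.5335,.0134,.12),-12.3)
c=cams=None
from workcell import cams
t=cams.read_camera("top");np.savez("top1.npz",**t)
cv2.imwrite("pics/mix.png",np.vstack([cv2.resize(im[120:300,150:400],(600,432)),cv2.resize(t["image"][160:220,310:370],(600,160))])[:,:,::-1])
E
```

```text
filter? (array([ 574.3, -279. ]), array([52.7, 52.8]), np.float32(7.4))
[[132 126  88]
 [132 127  88]
 [134 128  90]] [[134 128  89]
 [135 129  91]
 [136 129  91]
 [134 128  89]]
t 13.42 pos [ 0.5751 -0.2787  0.1089] ang 8.0 d -20.3 q6 -0.63 F [-0.8  0.7 -0.3] w 0.799
shift [1.18, -0.002, -0.047] turn [-0.001, 0.003, 0.451] axes x-> [-0.14  0.99 -0.  ] y-> [ 0.99  0.14 -0.  ]
```

View pics/mix.png

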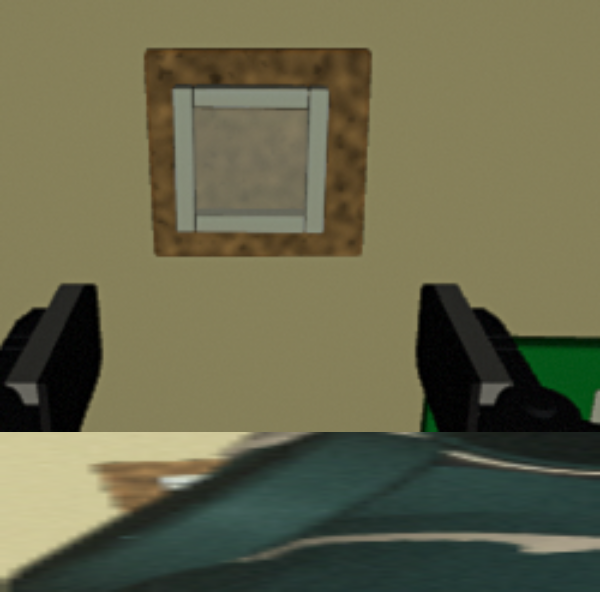

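The filter lies flat on the pad, about 3 mm off centre. The lens board is next.

Request:
play_rows(rows=[[[0.2,0,-0.04],[0,0,0.1]],[[0.4,0,-0.04],[0,0,0.2]],[[0.6,0,-0.04],[0,0,0.3]],[[0.8,0,-0.04],[0,0,0.451]],[[1.0,0,-0.04],[0,0,0.451]],[[1.0,0,-0.04],[0,0,0.451]],[[1.0,0,-0.04],[0,0,0.451]],[[1.0,0,-0.04],[0,0,0.451]]])

```text
time: 14.13
tool_pos: [0.5371, -0.0282, 0.1147]
tcp_rot: [-2.438, -1.973, 0.01]
wrist_force: [0.7, -0.2, 0.7]
width: 0.802
grip_force: 0.0
```

```bash
python3 - <<'E'
from h import *
go((.5335,.0134,.032),-12.3)
E
```

```text
t 14.13 pos [ 0.5371 -0.0282  0.1147] ang -12.0 d -0.3 q6 0.11 F [ 0.7 -0.2  0.7] w 0.802
shift [0.16, -0.046, 0.331] turn [-0.01, 0.002, 0.006] axes x-> [ 0.21  0.98 -0.  ] y-> [ 0.98 -0.21 -0.01]
```

Request:
play_rows(rows=[[[0.16,-0.046,0.0],[0,0,0.006]],[[0.16,-0.046,0.05],[0,0,0.006]],[[0.16,-0.046,0.1],[0,0,0.006]],[[0.16,-0.046,0.1],[0,0,0.006]],[[0.16,-0.046,0.1],[0,0,0.006]]])

```text
time: 14.55
tool_pos: [0.5349, 0.0095, 0.0897]
tcp_rot: [-2.449, -1.96, 0.011]
wrist_force: [0.7, 0.0, 0.3]
width: 0.803
grip_force: 0.0
```

```bash
python3 - <<'E'
from h import *
go((.5335,.0134,.032),-12.3)
E
```

```text
t 14.55 pos [0.5349 0.0095 0.0897] ang -12.6 d 0.3 q6 0.19 F [0.7 0.  0.3] w 0.803
shift [0.014, -0.007, 0.231] turn [-0.01, 0.003, -0.008] axes x-> [ 0.22  0.98 -0.  ] y-> [ 0.98 -0.22 -0.01]
```

Request:
play_rows(rows=[[[0.012,-0.007,0.05],[-0.005,0,-0.004]],[[0.012,-0.007,0.12],[-0.005,0,-0.004]],[[0.012,-0.007,0.18],[-0.005,0,-0.004]],[[0.012,-0.007,0.21],[-0.005,0,-0.004]],[[0.012,-0.007,0.225],[-0.005,0,-0.004]],[[0.012,-0.007,0.225],[-0.005,0,-0.004]],[[0.012,-0.007,0.225],[-0.005,0,-0.004]]])

```text
time: 15.13
tool_pos: [0.5358, 0.0137, 0.0362]
tcp_rot: [2.448, 1.967, -0.001]
wrist_force: [0.4, 0.7, 0.7]
width: 0.798
grip_force: 0.0
```

Request:
play_rows(rows=[[[0,-0.008,0.008],[0,0,0]],[[0,-0.008,0.014],[0,0,0]],[[0,-0.008,0.014],[0,0,0]],[[0,-0.008,0.014],[0,0,0]]])

```text
time: 15.47
tool_pos: [0.5334, 0.0147, 0.0325]
tcp_rot: [2.447, 1.968, -0.001]
wrist_force: [0.4, -0.4, 0.2]
width: 0.8
grip_force: 0.0
```

Request:
play_rows(rows=[[[0,0,0],[0,0,0]],[[0,0,0],[0,0,0]],[[0,0,0],[0,0,0]],[[0,0,0],[0,0,0]],[[0,0,0],[0,0,0]],[[0,0,0],[0,0,0]]], claw=-1, newtons=45)

```text
time: 15.97
tool_pos: [0.5339, 0.0147, 0.0327]
tcp_rot: [2.447, 1.968, -0.0]
wrist_force: [-0.3, 0.4, 2.1]
width: 0.477
grip_force: 46.2
```

Request:
play_rows(rows=[[[0,0,-0.02],[0,0,0]],[[0,0,-0.08],[0,0,0]],[[0,0,-0.16],[0,0,0]],[[0,0,-0.28],[0,0,0]],[[0,0,-0.36],[0,0,0]],[[0,0,-0.36],[0,0,0]],[[0,0,-0.36],[0,0,0]],[[0,0,-0.36],[0,0,0]]])

```text
time: 16.63
tool_pos: [0.5318, 0.0148, 0.1206]
tcp_rot: [-2.447, -1.968, 0.005]
wrist_force: [0.0, -0.2, -2.1]
width: 0.477
grip_force: 46.0
```

```bash
python3 - <<'E'
from h import *
go((.4043,.2584,.09),8)
c=wrist('w9');im=c["image"].astype(int)
print(im[::40,256].tolist())
m=(im.max(2)<75).astype(np.uint8)*255
for b in blobs(im,m,(150,20,350,330),1500)[:3]:print(cv2.boundingRect(b),rect(c,b,.022))
E
```

```text
t 16.63 pos [0.5318 0.0148 0.1206] ang -12.4 d 20.4 q6 0.2 F [ 0.  -0.2 -2.1] w 0.477
shift [0.843, -0.707, 0.123] turn [-0.004, 0.002, -0.453] axes x-> [ 0.21  0.98 -0.  ] y-> [ 0.98 -0.21 -0.  ]
[[162, 156, 110], [167, 160, 114], [43, 45, 55], [165, 158, 138], [44, 48, 54], [109, 117, 121], [16, 16, 15], [23, 29, 43], [168, 160, 114], [6, 6, 11]]
(150, 211, 200, 119) (array([505.1, -66.5]), array([128.9, 201.1]), np.float32(167.7))
(203, 148, 110, 47) (array([534.8,  29.5]), array([39.8, 93.5]), np.float32(167.6))
(150, 47, 200, 82) (array([539.8,  95.3]), array([  9.4, 164.1]), np.float32(5.6))
```

Request:
play_rows(rows=[[[0.1,-0.08,-0.02],[0,0,-0.08]],[[0.22,-0.18,-0.02],[0,0,-0.16]],[[0.34,-0.28,-0.02],[0,0,-0.24]],[[0.46,-0.38,-0.02],[0,0,-0.32]],[[0.58,-0.48,-0.02],[0,0,-0.4]],[[0.7,-0.58,0],[0,0,-0.455]],[[0.8,-0.66,0],[0,0,-0.455]],[[0.85,-0.7,0],[0,0,-0.455]],[[0.85,-0.7,0],[0,0,-0.455]],[[0.85,-0.7,0],[0,0,-0.455]],[[0.85,-0.7,0],[0,0,-0.455]]])

```text
time: 17.6
tool_pos: [0.4072, 0.2589, 0.1205]
tcp_rot: [2.058, 2.373, -0.006]
wrist_force: [0.3, -0.2, -1.6]
width: 0.475
grip_force: 46.2
```

```bash
python3 - <<'E'
from h import *
go((.406,.2605,.02),8.3)
c=wrist('w10');im=c["image"]
cv2.imwrite("pics/w10c.png",cv2.resize(im[60:360,60:460],None,fx=2,fy=2)[:,:,::-1])
E
```

```text
t 17.6 pos [0.4072 0.2589 0.1205] ang 8.1 d 0.2 q6 0.38 F [ 0.3 -0.2 -1.6] w 0.475
shift [0.008, -0.003, 0.402] turn [-0.003, 0.004, -0.004] axes x-> [-0.14  0.99 -0.  ] y-> [ 0.99  0.14 -0.  ]
```

View pics/w10c.png

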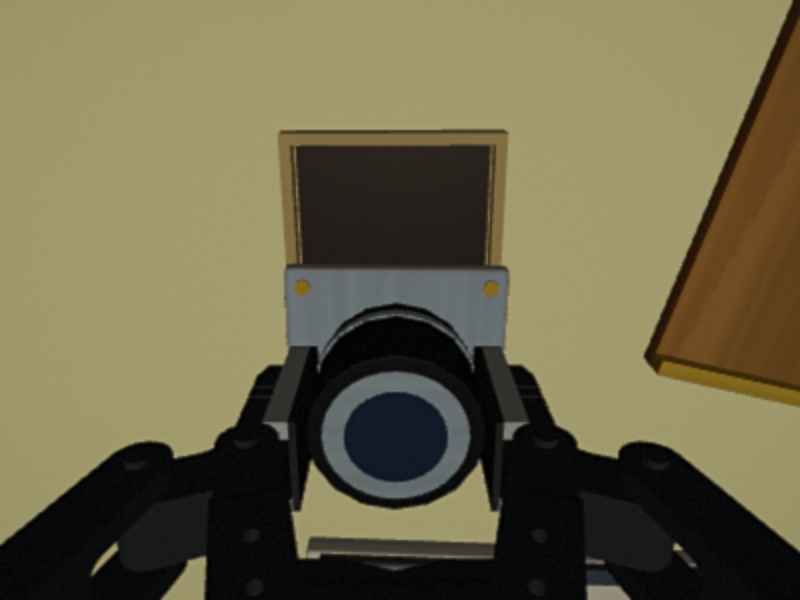

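```bash
python3 - <<'E'
from h import *
c=dict(np.load("w10.npz"))
f=lambda a:np.array(a)/2+[60,60]
P=cast(c,f([[280,131],[507,130]]),.012)[:,:2];v=P[1]-P[0];L=np.linalg.norm(v);u=v/L
print(P.round(4).tolist(),L,np.degrees(np.arctan2(u[1],u[0])),"centre",(P.mean(0)-.048*np.array([-u[1],u[0]])).round(4))
print("rest corner near",cast(c,f([[657,361]]),.018).round(4))
E
```

```text
[[0.3525, 0.3035], [0.4457, 0.3172]] 0.09414875492409579 8.35800188766634 centre [0.4061 0.2628]
rest corner near [[0.5336 0.2248 0.018 ]]
```

Request:
play_rows(rows=[[[0.01,-0.003,0.1],[0,0,0]],[[0.01,-0.003,0.2],[0,0,0]],[[0.01,-0.003,0.29],[0,0,0]],[[0.01,-0.003,0.35],[0,0,0]],[[0.01,-0.003,0.38],[0,0,0]],[[0.01,-0.003,0.4],[0,0,0]],[[0.01,-0.003,0.4],[0,0,0]],[[0.01,-0.003,0.4],[0,0,0]]])

```text
time: 18.32
tool_pos: [0.4077, 0.262, 0.0225]
tcp_rot: [2.059, 2.371, -0.0]
wrist_force: [0.6, 0.5, -1.6]
width: 0.475
grip_force: 46.2
```

Request:
play_rows(rows=[[[0,0,0.006],[0,0,0]],[[0,0,0.012],[0,0,0]],[[0,0,0.016],[0,0,0]],[[0,0,0.016],[0,0,0]],[[0,0,0.016],[0,0,0]]])

```text
time: 18.73
tool_pos: [0.4069, 0.2623, 0.0181]
tcp_rot: [2.058, 2.372, -0.001]
wrist_force: [0.1, -0.3, -2.8]
width: 0.473
grip_force: 46.2
```

Request:
play_rows(rows=[[[0,0,0.004],[0,0,0]],[[0,0,0.008],[0,0,0]],[[0,0,0.012],[0,0,0]],[[0,0,0.012],[0,0,0]],[[0,0,0.012],[0,0,0]]])

```text
time: 19.15
tool_pos: [0.4069, 0.2622, 0.0157]
tcp_rot: [2.059, 2.372, -0.002]
wrist_force: [-3.0, -1.2, 5.5]
width: 0.478
grip_force: 46.9
```

Request:
play_rows(rows=[[[0,0,0],[0,0,0]],[[0,0,0],[0,0,0]],[[0,0,0],[0,0,0]],[[0,0,-0.02],[0,0,0]],[[0,0,-0.1],[0,0,0]],[[0,0,-0.25],[0,0,0]],[[0,0,-0.42],[0,0,0]],[[0,0,-0.42],[0,0,0]],[[0,0,-0.42],[0,0,0]],[[0,0,-0.42],[0,0,0]]], claw=0.4)

```text
time: 19.98
tool_pos: [0.407, 0.2623, 0.1204]
tcp_rot: [2.058, 2.372, 0.0]
wrist_force: [-0.3, -0.6, -0.0]
width: 0.701
grip_force: 0.0
```

```bash
python3 - <<'E'
from h import *
c=wrist('w11');im=c["image"];g=im.astype(int)
print(g.mean())
m=(g[:,:,2]>=g[:,:,0]+3)&(g.max(2)>75)
for b in blobs(im,m.astype(np.uint8)*255,(150,60,380,300),200)[:2]:print("plate",rect(c,b,.011))
m=(g[:,:,0]-g[:,:,2]<20)&(g.max(2)<75)
for b in blobs(im,m.astype(np.uint8)*255,(150,60,380,240),200)[:2]:print("floor",rect(c,b,.005))
go((.525,-.0255,.15),-12.3)
E
```

```text
90.7241719563802
plate (array([407.3, 260.5]), array([58. , 58.1]), np.float32(7.6))
plate (array([408.7, 249.1]), array([37.6, 37.6]), np.float32(54.0))
floor (array([405.4, 262.4]), array([82.4, 83.3]), np.float32(8.1))
t 20.03 pos [0.4061 0.2618 0.1192] ang 8.1 d -20.4 q6 0.38 F [-0.6  0.6 -0.6] w 0.694
shift [-1.205, 0.309, -0.122] turn [-0.002, 0.003, 0.453] axes x-> [-0.14  0.99 -0.  ] y-> [ 0.99  0.14 -0.  ]
```

```bash
python3 -c "
from h import *
go((.575,.24,.25),-5.6)"
```

```text
t 20.03 pos [0.4061 0.2618 0.1192] ang 8.1 d -13.7 q6 0.38 F [-0.6  0.6 -0.6] w 0.694
shift [-0.182, 0.656, -0.524] turn [-0.002, 0.003, 0.304] axes x-> [-0.14  0.99 -0.  ] y-> [ 0.99  0.14 -0.  ]
```

Request:
play_rows(rows=[[[-0.05,0.15,-0.15],[0,0,0.08]],[[-0.09,0.3,-0.3],[0,0,0.15]],[[-0.14,0.45,-0.4],[0,0,0.23]],[[-0.18,0.6,-0.52],[0,0,0.304]],[[-0.18,0.656,-0.524],[0,0,0.304]],[[-0.18,0.656,-0.524],[0,0,0.304]],[[-0.18,0.656,-0.524],[0,0,0.304]],[[-0.18,0.656,-0.524],[0,0,0.304]]])

```text
time: 20.7
tool_pos: [0.5742, 0.2405, 0.2481]
tcp_rot: [-2.327, -2.109, 0.009]
wrist_force: [-1.2, -0.2, 0.1]
width: 0.699
grip_force: 0.0
```

```bash
python3 - <<'E'
from h import *
c=wrist('w12');im=c["image"];g=im.astype(int)
bg=np.median(g[20:60].reshape(-1,3),0);print(bg)
m=(np.abs(g/(g.sum(2,keepdims=True)+1)-bg/bg.sum()).sum(2)>.06)|(np.abs(g-bg).sum(2)>110)
mm=m.astype(np.uint8)*255
for b in blobs(im,mm,(150,20,380,235),300)[:4]:print(cv2.boundingRect(b),rect(c,b,.010),rect(c,b,.018))
cv2.imwrite("pics/w12c.png",im[:,:,::-1])
go((.525,-.0255,.15),-12.3)
E
```

```text
[146. 140.  99.]
(227, 20, 70, 156) (array([584. , 303.1]), array([ 80.1, 182.7]), np.float32(84.4)) (array([584. , 303.5]), array([ 78.4, 178.9]), np.float32(84.4))
(351, 188, 29, 47) (array([713. , 144.5]), array([38.4, 70.9]), np.float32(91.7)) (array([710.2, 148.2]), array([37.6, 69.4]), np.float32(91.7))
(150, 104, 26, 79) (array([453. , 263.1]), array([ 33.1, 101.5]), np.float32(77.9)) (array([455.8, 264.3]), array([32.4, 99.4]), np.float32(77.9))
t 20.75 pos [0.5732 0.2405 0.2477] ang -5.6 d -6.7 q6 0.46 F [-0.9  0.4 -0.1] w 0.702
shift [-1.076, -0.086, 0.395] turn [-0.007, 0.005, 0.149] axes x-> [ 0.1  1.  -0. ] y-> [ 1.   -0.1  -0.01]
```

View pics/w12c.png

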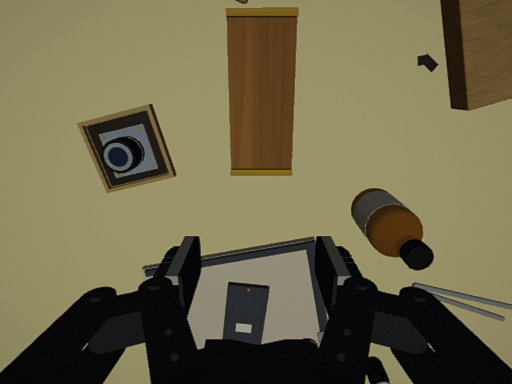

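The rest spans about (226,8) to (292,175), the lens board sits flat in the tray at about (122,153), and the carrier is alone on the easel.

```bash
python3 - <<'E'
from h import *
c=dict(np.load("w12.npz"));im=c["image"];g=im.astype(int)
bg=np.array([146,140,99.])
m=((np.abs(g/(g.sum(2,keepdims=True)+1)-bg/bg.sum()).sum(2)>.06)|(np.abs(g-bg).sum(2)>110)).astype(np.uint8)*255
m[:8]=0
for b in blobs(im,m,(215,6,310,182),300)[:1]:print(cv2.boundingRect(b),rect(c,b,.018))
P=cast(c,[[226.5,8],[299,8],[292.5,175.5],[231,175.5]],.018)[:,:2];print(P.round(4).tolist(),P.mean(0).round(4),np.linalg.norm(P-np.roll(P,1,0),axis=1).round(4))
E
```

```text
(226, 8, 73, 168) (array([584.8, 309.3]), array([ 79.4, 190.6]), np.float32(84.3))
[[0.5556, 0.4079], [0.6347, 0.4], [0.6159, 0.2099], [0.5364, 0.2177]] [0.5857 0.3089] [0.1912 0.0796 0.1911 0.0799]
```

Request:
play_rows(rows=[[[-0.2,-0.02,0],[0,0,0.05]],[[-0.4,-0.04,0],[0,0,0.1]],[[-0.6,-0.05,0],[0,0,0.149]],[[-0.8,-0.07,0],[0,0,0.149]],[[-1.0,-0.08,0.1],[0,0,0.149]],[[-1.0,-0.08,0.25],[0,0,0.149]],[[-1.0,-0.08,0.4],[0,0,0.149]],[[-1.0,-0.08,0.4],[0,0,0.149]],[[-1.0,-0.08,0.4],[0,0,0.149]],[[-1.0,-0.08,0.4],[0,0,0.149]]], claw=1)

```text
time: 21.58
tool_pos: [0.5281, -0.0054, 0.1487]
tcp_rot: [-2.444, -1.969, 0.008]
wrist_force: [0.6, 0.8, 0.4]
width: 1.0
grip_force: 0.0
```

```bash
python3 - <<'E'
from h import *
c=wrist('w13');im=c["image"];g=im.astype(int)
m=(g.max(2)<90).astype(np.uint8)*255
for b in blobs(im,m,(185,90,345,300),1000)[:2]:print(cv2.boundingRect(b),rect(c,b,.022))
go((.5255,-.0255,.03),-12.2)
E
```

```text
(225, 120, 70, 147) (array([525. , -25.2]), array([ 61.7, 149.2]), np.float32(77.7))
t 21.63 pos [ 0.5301 -0.0052  0.1508] ang -12.3 d 0.1 q6 0.16 F [-0.6 -0.5  0.2] w 0.999
shift [-0.083, -0.0, 0.483] turn [-0.002, 0.002, -0.001] axes x-> [ 0.21  0.98 -0.  ] y-> [ 0.98 -0.21 -0.  ]
```

Carrier measured at (0.525, -0.025) and 77.7°, with the right size.

Request:
play_rows(rows=[[[-0.083,0,0.1],[0,0,0]],[[-0.083,0,0.22],[0,0,0]],[[-0.083,0,0.34],[0,0,0]],[[-0.083,0,0.44],[0,0,0]],[[-0.083,0,0.5],[0,0,0]],[[-0.083,0,0.54],[0,0,0]],[[-0.083,0,0.54],[0,0,0]],[[-0.083,0,0.54],[0,0,0]]])

```text
time: 22.3
tool_pos: [0.5281, -0.0259, 0.0174]
tcp_rot: [2.444, 1.971, 0.001]
wrist_force: [-0.2, -0.2, 0.7]
width: 1.0
grip_force: 0.0
```

```bash
python3 -c "
from h import *
go((.525,-.0255,.0085),-12.2)"
```

```text
t 22.3 pos [ 0.5281 -0.0259  0.0174] ang -12.2 d 0.0 q6 0.12 F [-0.2 -0.2  0.7] w 1.0
shift [-0.001, -0.012, 0.036] turn [0.002, 0.001, -0.001] axes x-> [ 0.21  0.98 -0.  ] y-> [ 0.98 -0.21  0.  ]
```

Request:
play_rows(rows=[[[0,-0.012,0.015],[0,0,0]],[[0,-0.012,0.03],[0,0,0]],[[0,-0.012,0.036],[0,0,0]],[[0,-0.012,0.036],[0,0,0]],[[0,-0.012,0.036],[0,0,0]]])

```text
time: 22.72
tool_pos: [0.5241, -0.026, 0.0075]
tcp_rot: [2.446, 1.97, -0.001]
wrist_force: [0.6, -0.7, 0.2]
width: 1.004
grip_force: 0.0
```

Request:
play_rows(rows=[[[0,0,0],[0,0,0]],[[0,0,0],[0,0,0]],[[0,0,0],[0,0,0]],[[0,0,0],[0,0,0]],[[0,0,0],[0,0,0]],[[0,0,0],[0,0,0]]], claw=-1, newtons=60)

```text
time: 23.22
tool_pos: [0.5246, -0.026, 0.0081]
tcp_rot: [2.445, 1.97, -0.0]
wrist_force: [-0.8, -0.2, 5.2]
width: 0.701
grip_force: 65.8
```

Request:
play_rows(rows=[[[0,0,-0.02],[0,0,0]],[[0,0,-0.06],[0,0,0]],[[0,0,-0.14],[0,0,0]],[[0,0,-0.26],[0,0,0]],[[0,0,-0.4],[0,0,0]],[[0,0,-0.4],[0,0,0]],[[0,0,-0.4],[0,0,0]]])

```text
time: 23.8
tool_pos: [0.5262, -0.026, 0.1103]
tcp_rot: [2.442, 1.968, 0.005]
wrist_force: [-0.5, -0.5, -2.9]
width: 0.701
grip_force: 65.6
```

```bash
python3 - <<'E'
from h import *
go((.585,.309,.10),-5.7)
c=wrist('w14');im=c["image"];g=im.astype(int)
m=(g.max(2)<90).astype(np.uint8)*255
for b in blobs(im,m,(150,80,380,340),1000)[:1]:print(cv2.boundingRect(b))
E
```

```text
t 23.8 pos [ 0.5262 -0.026   0.1103] ang -12.3 d 6.6 q6 0.12 F [-0.5 -0.5 -2.9] w 0.701
shift [1.359, -0.056, 0.04] turn [0.008, 0.001, -0.147] axes x-> [ 0.21  0.98 -0.  ] y-> [ 0.98 -0.21  0.01]
(150, 103, 230, 237)
```

Request:
play_rows(rows=[[[0.12,0,0],[0,0,0]],[[0.26,-0.01,0],[0,0,-0.05]],[[0.4,-0.02,0],[0,0,-0.1]],[[0.54,-0.03,0],[0,0,-0.147]],[[0.66,-0.03,0],[0,0,-0.147]],[[0.76,-0.03,0],[0,0,-0.147]],[[0.8,-0.03,0],[0,0,-0.147]],[[0.8,-0.03,0],[0,0,-0.147]],[[0.8,-0.03,0],[0,0,-0.147]]])

```text
time: 24.6
tool_pos: [0.5576, 0.1708, 0.105]
tcp_rot: [-2.327, -2.11, 0.008]
wrist_force: [-0.4, -0.9, -2.4]
width: 0.704
grip_force: 65.6
```

```bash
python3 - <<'E'
from h import *
go((.585,.309,.07),-5.7)
E
```

```text
t 24.6 pos [0.5576 0.1708 0.105 ] ang -5.6 d -0.1 q6 0.35 F [-0.4 -0.9 -2.4] w 0.704
shift [0.561, 0.056, 0.138] turn [-0.005, 0.004, 0.002] axes x-> [ 0.1  1.  -0. ] y-> [ 1.  -0.1 -0. ]
```

Request:
play_rows(rows=[[[0.12,0.01,0],[0,0,0]],[[0.26,0.03,0],[0,0,0]],[[0.4,0.04,0],[0,0,0]],[[0.52,0.05,0.05],[0,0,0]],[[0.56,0.056,0.1],[0,0,0]],[[0.56,0.056,0.14],[0,0,0]],[[0.56,0.056,0.14],[0,0,0]],[[0.56,0.056,0.14],[0,0,0]],[[0.56,0.056,0.14],[0,0,0]]])

```text
time: 25.35
tool_pos: [0.5867, 0.3071, 0.0715]
tcp_rot: [2.33, 2.106, -0.004]
wrist_force: [0.3, 0.8, -1.5]
width: 0.703
grip_force: 65.5
```

```bash
python3 - <<'E'
from h import *
go((.585,.309,.0065),-5.7)
c=wrist('w15');im=c["image"];g=im.astype(int)
# carrier (dark, not brown) far edge and brass/wood far lip along the middle column
for u in(240,257,275):
    print(u,[ (v,g[v,u].tolist()) for v in range(60,150,6)])
E
```

```text
t 25.35 pos [0.5867 0.3071 0.0715] ang -5.8 d 0.1 q6 0.55 F [ 0.3  0.8 -1.5] w 0.703
shift [0.008, -0.007, 0.26] turn [-0.001, 0.003, -0.002] axes x-> [ 0.1   0.99 -0.  ] y-> [ 0.99 -0.1  -0.  ]
240 [(60, [151, 117, 35]), (66, [142, 115, 40]), (72, [133, 103, 30]), (78, [114, 77, 37]), (84, [115, 78, 40]), (90, [115, 79, 39]), (96, [116, 79, 40]), (102, [94, 63, 32]), (108, [51, 56, 62]), (114, [50, 54, 61]), (120, [50, 54, 61]), (126, [50, 53, 63]), (132, [51, 55, 62]), (138, [51, 56, 62]), (144, [50, 55, 62])]
257 [(60, [143, 110, 35]), (66, [142, 114, 39]), (72, [133, 102, 33]), (78, [109, 73, 36]), (84, [109, 75, 37]), (90, [108, 74, 35]), (96, [110, 76, 38]), (102, [89, 62, 32]), (108, [148, 116, 38]), (114, [146, 117, 40]), (120, [47, 52, 62]), (126, [51, 55, 62]), (132, [51, 54, 61]), (138, [52, 55, 63]), (144, [51, 54, 62])]
275 [(60, [143, 110, 34]), (66, [142, 114, 40]), (72, [133, 102, 31]), (78, [109, 74, 35]), (84, [108, 74, 35]), (90, [108, 74, 36]), (96, [108, 74, 36]), (102, [88, 59, 30]), (108, [48, 53, 61]), (114, [52, 56, 63]), (120, [50, 54, 61]), (126, [51, 55, 62]), (132, [52, 55, 63]), (138, [52, 56, 63]), (144, [52, 56, 63])]
```

```bash
python3 - <<'E'
from h import *
c=dict(np.load("w15.npz"));g=c["image"].astype(int)
for v in range(68,79):print(v,g[v,257].tolist(),end=" ")
u=np.array([np.cos(np.radians(84.3)),np.sin(np.radians(84.3))])
a=cast(c,[[257,105]],.0855)[0,:2]@u; b=cast(c,[[257,70]],.018)[0,:2]@u; b2=cast(c,[[257,76]],.010)[0,:2]@u
print("\ngap carrier edge to lip face",a,b,b2, "tcp",np.array([.5867,.3071])@u,"rest centre",np.array([.585,.309])@u)
E
```

```text
68 [138, 111, 40] 69 [138, 110, 38] 70 [138, 110, 38] 71 [141, 113, 38] 72 [133, 102, 33] 73 [80, 57, 12] 74 [91, 62, 27] 75 [109, 73, 36] 76 [108, 73, 35] 77 [109, 74, 35] 78 [109, 73, 36] 
gap carrier edge to lip face 0.43817183205673416 0.45549450960890636 0.45235723994384136 tcp 0.36385246270968563 rest centre 0.36557422471804774
```

Request:
play_rows(rows=[[[0.01,-0.006,0.05],[0,0,0]],[[0.01,-0.006,0.11],[0,0,0]],[[0.01,-0.006,0.17],[0,0,0]],[[0.01,-0.006,0.21],[0,0,0]],[[0.01,-0.006,0.23],[0,0,0]],[[0.01,-0.006,0.24],[0,0,0]],[[0.01,-0.006,0.24],[0,0,0]],[[0.01,-0.006,0.24],[0,0,0]]])

```text
time: 26.07
tool_pos: [0.586, 0.3119, 0.0118]
tcp_rot: [2.328, 2.108, -0.001]
wrist_force: [-0.2, -0.2, -1.6]
width: 0.703
grip_force: 65.5
```

Request:
play_rows(rows=[[[0,0,0.005],[0,0,0]],[[0,0,0.01],[0,0,0]],[[0,0,0.014],[0,0,0]],[[0,0,0.014],[0,0,0]],[[0,0,0.014],[0,0,0]]])

```text
time: 26.48
tool_pos: [0.5857, 0.3117, 0.0085]
tcp_rot: [2.328, 2.108, -0.001]
wrist_force: [0.9, -0.4, -2.4]
width: 0.704
grip_force: 65.5
```

Request:
play_rows(rows=[[[0,0,0.004],[0,0,0]],[[0,0,0.008],[0,0,0]],[[0,0,0.01],[0,0,0]],[[0,0,0.01],[0,0,0]],[[0,0,0.01],[0,0,0]]])

```text
time: 26.9
tool_pos: [0.5858, 0.3117, 0.0061]
tcp_rot: [2.328, 2.108, -0.001]
wrist_force: [-1.2, -1.1, 1.6]
width: 0.699
grip_force: 65.9
```

Contact, so I release and retreat.

Request:
play_rows(rows=[[[0,0,0],[0,0,0]],[[0,0,0],[0,0,0]],[[0,0,0],[0,0,0]],[[0,0,0],[0,0,0]],[[0,0,-0.04],[0,0,0]],[[0,0,-0.15],[0,0,0]],[[0,0,-0.3],[0,0,0]],[[0,0,-0.45],[0,0,0]],[[0,0,-0.6],[0,0,0]],[[0,0,-0.6],[0,0,0]],[[0,0,-0.6],[0,0,0]],[[0,0,-0.6],[0,0,0]]], claw=1)

```text
time: 27.9
tool_pos: [0.5858, 0.3119, 0.1567]
tcp_rot: [2.328, 2.108, 0.0]
wrist_force: [-1.2, 0.1, -0.4]
width: 0.999
grip_force: 0.0
```

```bash
python3 - <<'E'
from h import *
from workcell import bot,cams
c=wrist('w16');g=c["image"].astype(int)
m=((g.max(2)<85)&(g[:,:,0]<=g[:,:,2]+5)).astype(np.uint8)*255
for b in blobs(g,m,(205,60,310,300),1000)[:2]:print("carrier",cv2.boundingRect(b),rect(c,b,.020))
t=cams.read_camera("top");np.savez("top2.npz",**t);im=t["image"];g=im.astype(int)
t0=np.load("top0.npz")["image"].astype(int)
d=np.abs(g-t0).sum(2)
print("diff bottle",d[98:138,146:180].mean().round(1),"loupe",d[154:174,248:268].mean().round(1),"bg",d[300:370,200:400].mean().round(1))
m=((g.min(2)>120)&(g.max(2)-g.min(2)<32)).astype(np.uint8)*255
for b in blobs(im,m,(318,165,358,205),100)[:1]:print("filter",rect(t,b,.014))
print("w",bot.read_state()["wrist_force"].round(1))
E
```

```text
carrier (224, 96, 68, 148) (array([585.9, 313. ]), array([ 60.6, 147.7]), np.float32(84.3))
diff bottle 8.0 loupe 7.9 bg 8.4
filter (array([ 573. , -279.5]), array([52.4, 52.6]), np.float32(7.2))
w [ 0.3  0.5 -0.2]
```

```bash
python3 -c "
from workcell import bot;print(bot.finish_job())"
```

```text
the job is handed in; nothing more can be done
None
```

I put all four parts away in their places and handed the job in at about 28 s. The last measurements showed each part flat and within about 4 mm of its place's centre, with the loupe and bottle unmoved; I haven't seen the judge's result.

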